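# Pack the cooled heat-gun nozzles into the carrying block, reversed

### The job

Move the four cooled heat-gun nozzles from the dishes on the cooling tray into the four wells of the wooden carrying block in reverse order, for the trainee who sits opposite: seen from the robot, the nozzle that stands farthest left on the tray goes into the farthest-right well, the next into the next, and the farthest-right one into the farthest-left well. Leave each one standing upright on the floor of its well, without tipping any nozzle over on the way.

Things in the scene. Friction and masses are not known exactly. Their poses are not given: they have to be found in the camera images.
- reducer_mid (a point): the spout nozzle: a plain steel cone above the barrel narrowing to a thin 16 mm spout; 72 mm tall. Steel heat-gun nozzle, 55 to 115 g, upright on its barrel, a cylinder 34 mm across, 42 mm tall from the flat foot. Point: its centre, half-way up (36 mm above the foot); z points up. Starts within 3 mm of the middle of a dish.
- fan_mid (a point): the fan nozzle: flat slotted head 12 mm thick, 48 mm wide along its own y, at the start within 18 degrees of the line of the row; 72 mm tall. Steel heat-gun nozzle, 55 to 115 g, upright on its barrel, a cylinder 34 mm across, 42 mm tall from the flat foot. Point: its centre, half-way up (36 mm above the foot); z points up. Starts within 3 mm of the middle of a dish.
- stub_mid (a point): the short stubby nozzle: barrel tapering only slightly to a wide round mouth 28 mm across; 60 mm tall. Steel heat-gun nozzle, 55 to 115 g, upright on its barrel, a cylinder 34 mm across, 46 mm tall from the flat foot. Point: its centre, half-way up (30 mm above the foot); z points up. Starts within 3 mm of the middle of a dish.
- scoop_mid (a point): the scoop nozzle: above the barrel stands an upright half-round thin shell, 31 mm across, open on its own -x side; 76 mm tall. Steel heat-gun nozzle, 55 to 115 g, upright on its barrel, a cylinder 34 mm across, 42 mm tall from the flat foot. Point: its centre, half-way up (38 mm above the foot); z points up. Starts within 3 mm of the middle of a dish.
- dish_reducer: The dish in which the reducer nozzle starts, fixed on the tray, so it keeps showing that nozzle's starting place. Round, white, one of four alike, outer diameter 62 mm, inner 54 mm, 10 mm high, floor 4 mm thick (the rim stands 6 mm above the floor). Origin at the centre of its underside, 6 mm above the table; axes as the tray's.
- dish_fan: The dish in which the fan nozzle starts, fixed on the tray, so it keeps showing that nozzle's starting place. Round, white, one of four alike, outer diameter 62 mm, inner 54 mm, 10 mm high, floor 4 mm thick (the rim stands 6 mm above the floor). Origin at the centre of its underside, 6 mm above the table; axes as the tray's.
- dish_stub: The dish in which the stub nozzle starts, fixed on the tray, so it keeps showing that nozzle's starting place. Round, white, one of four alike, outer diameter 62 mm, inner 54 mm, 10 mm high, floor 4 mm thick (the rim stands 6 mm above the floor). Origin at the centre of its underside, 6 mm above the table; axes as the tray's.
- dish_scoop: The dish in which the scoop nozzle starts, fixed on the tray, so it keeps showing that nozzle's starting place. Round, white, one of four alike, outer diameter 62 mm, inner 54 mm, 10 mm high, floor 4 mm thick (the rim stands 6 mm above the floor). Origin at the centre of its underside, 6 mm above the table; axes as the tray's.
- tray: The cooling tray, fixed dark steel plate 100 x 290 mm, 6 mm thick, with four white dishes in a row, at y = -105, -35, +35, +105 mm in its frame, x = 0. Origin at the centre of its underside on the table; y runs along the row, to the left as seen from the robot (within 17 degrees), x away from it.
- block: The carrying block, fixed plywood, 90 x 285 x 20 mm high. Four round grey-lined wells, 54 mm across, 6 mm deep (floor 14 mm above the table), at y = -105, -35, +35, +105 mm in its frame, x = 0. Origin at the centre of its underside on the table; y runs along the row, to the left as seen from the robot (within 17 degrees), x away from it.

How it is judged:
By the outcome, as a careful person would: the job done as asked, in the order asked, and still so for the second after the job is handed in, with the robot touching nothing.
It also fails if it takes over 99 s, if anything falls off the work surface, if the arm or the gripper's body presses on something with over 40 N, if the wrist force passes 120 N, or if a joint passes its speed limit or range.

### The arm

A 6-joint arm with a two-finger parallel gripper is mounted at the origin on the work surface. World frame = base frame: x ahead of the robot, y to its left, z up, the work surface at z = 0. Lengths are in mm, angles in rad, forces in N, time in s.
With the tool pointing down it reaches from about 350 to 775 mm from the base axis. Payload 7.3 kg.
Tool frame: the origin (TCP) lies at the very end of the fingers, on their centre line; the grasp point (between the pads) lies 19 mm behind it; z points along the fingers, y is the line along which they close (so a half turn about z gives the same grasp; the last joint's range is limited). The gripper opens to 92 mm and grips with 3 to 60 N. Pads are 19 mm wide; open, the fingers measure 130 mm over their backs; the gripper's body (75 mm by 190 mm) begins 47 mm behind the grasp point.
Start: joints at [-1.476, 0.342, 1.524, -0, 1.275, -0.146], TCP at [125.223, -509.867, 226.741] pointing down, gripper open.
Joint ranges: [-2.53, 2.53], [-0.77, 2.02], [0.04, 2.7], [-1, 4.14], [0.28, 2.66], [-3.11, 3.11]. Speed limits (rad/s): [2.57, 2.57, 3.14, 3.14, 3.14, 3.14].

### API

Orientations are given as [roll, pitch, yaw] about the fixed x, y, z axes, in that order (R = Rz(yaw) Ry(pitch) Rx(roll)).
In Python, from plant import bot gives the robot as it stands.
- The arm moves only by the tool jog_arm, never from a script. Its argument "targets" is a list of rows, each an object with "xyz": the shift along the tool's x, y, z as a fraction of full scale, a list of three; "spin": the turn about the tool's z as a fraction of full scale. In form: [{"xyz": [x, y, z], "spin": spin}, ...]. A call has exactly 10 rows; each row shifts and turns the commanded pose from where the row before left it, along the tool's axes as they then stand; what a row does not reach is not made up. Full scale, the value 1, is 80 mm for a shift and 0.1 rad for a turn. A row lasts 1/8 s, in which the tool goes at most 62.5 mm and 10.7 degrees, less where a joint would pass 70% of its speed; a pose out of reach is approached as far as the arm can. A call with a number of a shift or a turn outside -1 to 1 is refused whole. A call with a gripper value outside its range is refused whole. "gripper" is the opening in per cent of the stroke, from 0 (shut) to 100 (fully open), set as the call begins (left out, the last holds). The fingers move at their own pace and stop on an object; the grip force is fixed at half the most. Time passes only in rows, so rows that do not move let the fingers close, or fill a call up. It gives the time, the measured TCP pose, the force, the opening and the grip force at its end, in the units of the state.
- bot.get_obs(): the state, without advancing time (a new reading comes with each control period).
- bot.capture(name): name is "scene" or "top" or "wrist"; returns the picture (480x640x3 uint8, blue, green, red); there is no depth.
- bot.get_calibration(name): a dict with "vfov" (degrees; the focal length in pixels is half the picture's height over the tangent of half this angle, whatever the lens; pixels are square), "cx", "cy" (the principal point, pixels), "k1" (the pictures are not rectified: a ray, as slopes to the right and down, at radius r is drawn at 1 + k1 r^2 times it, then the intrinsics apply), "eye" and "rotation" of the camera in the world. Camera axes: x right, y down, z forward; pixel columns grow to the right and rows downward; lengths in mm; the calibration is good to about 2 mm. A picture is of the moment at which its call begins: read the wrist's pose just before it. get_calibration takes no time and is no camera call; for the wrist camera it gives the pose at the moment of the call.
- bot.close_job(): hands the job in; it is judged then, once.
The state is a dict: "time": time; "joint_positions": joint angles; "dq": joint speeds; "tau": joint torques, N m; "tool_pos": TCP position; "tcp_rot": TCP orientation; "contact_force": force on the tool from outside, world axes, zero at the start; "moment": the same for the moment, N m; "grip_width": finger opening in mm; "finger_force": force on a finger pad.
Only numpy, scipy, OpenCV 4.12 (cv2) and the standard library are available. Lean on these libraries where they do the work, as an engineer would, in place of code of your own. Each camera call takes 0.05 s, during which the arm holds its last target. There are 200 camera calls.

## Working session

There is one attempt and no reset: what is moved stays moved. The work goes in short steps, Python scripts to look and compute and a tool call to move; the robot and the scene stay as the last step left them, time stands still between calls to the robot, and variables do not carry over. Pictures are saved under pics/ and viewed, at most 14 in all, crops included, and the job is handed in when it is done.

Besides the shell and the picture viewer there is one more tool, called as name(argument=value, ...) on one line, values as JSON. jog_arm: Moves the arm, as the interface text tells. Shift numbers are shares of 80 mm and turn numbers shares of 0.1 rad, none past 1 either way. Its arguments: {"type":"object","properties":{"targets":{"type":"array","items":{"type":"object","properties":{"xyz":{"type":"array","items":{"type":"number"}},"spin":{"type":"number"}}}},"gripper":{"type":"number"}},"required":["targets"]}

```bash
mkdir -p pics; ls; python3 - <<'E'
from plant import bot
import cv2,numpy as np
o=bot.get_obs();print(o)
for n in("scene","top"):
    cv2.imwrite(f"pics/{n}0.png",bot.capture(n));print(n,bot.get_calibration(n))
print(bot.get_calibration("wrist"))
E
```

```text
pics
{'time': 0.0, 'joint_positions': array([-1.47602453e+00,  3.42715055e-01,  1.52499865e+00,  2.12854213e-05,
        1.27539440e+00, -1.45998207e-01]), 'dq': array([-0.00015407,  0.00052554, -0.00046393, -0.00050712,  0.00235139,
        0.00088109]), 'tau': array([-1.27979915e-04, -4.31240451e+01, -2.44220620e+01,  7.18770898e-02,
        5.59611549e-02, -1.09562422e-04]), 'tool_pos': array([ 125.17745152, -509.4499301 ,  226.05535272]), 'tcp_rot': array([-3.14009629e+00, -2.40605532e-04,  2.40763610e-01]), 'contact_force': array([-0.52137719, -0.56763295,  0.57067138]), 'moment': array([ 0.0425627 , -0.04475059,  0.06553342]), 'finger_force': 0.0, 'grip_width': 91.5374891339521}
scene {'vfov': 54.045860512699235, 'cx': 326.34572722786004, 'cy': 242.69974407366254, 'k1': -0.029395484355254232, 'eye': array([1157.01794698,  305.92101819,  605.83931022]), 'rotation': array([-2.24170683, -0.00679766,  2.02110598])}
top {'vfov': 52.96225694564126, 'cx': 315.73543470180033, 'cy': 242.31628332126127, 'k1': -0.07677054471594164, 'eye': array([366.20711705,  -1.11402394, 892.8426391 ]), 'rotation': array([-2.93595434e+00, -7.37315359e-04, -1.59894572e+00])}
{'vfov': 68.93373807553648, 'cx': 319.3302865730324, 'cy': 246.46537960823713, 'k1': -0.010077684159943647, 'eye': array([ 194.3302481 , -492.08774695,  383.77253399]), 'rotation': array([ 2.87757309e+00,  1.85447652e-03, -1.32895974e+00])}
```

View pics/top0.png

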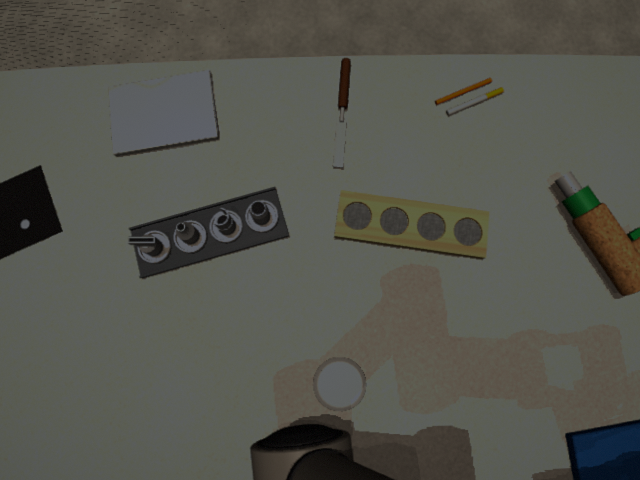

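View pics/scene0.png

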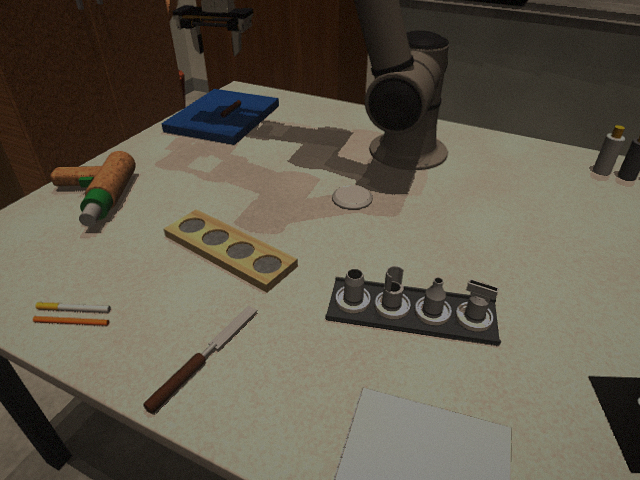

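```bash
cat > h.py <<'E'
from plant import bot
import cv2,numpy as np
from scipy.spatial.transform import Rotation as R
def cast(c,uv,z):
    f=240/np.tan(np.radians(c["vfov"]/2)); K=np.array([[f,0,c["cx"]],[0,f,c["cy"]],[0,0,1]])
    p=cv2.undistortPoints(np.float64(uv).reshape(-1,1,2),K,np.array([c["k1"],0,0,0,0.]))[:,0]
    d=R.from_euler("xyz",c["rotation"]).apply(np.c_[p,np.ones(len(p))])
    return c["eye"]+d*((z-c["eye"][2])/d[:,2])[:,None]
def row(P,name):  # fit centre and angle of a 4-point row with 70 mm pitch, P ordered +y first
    P=np.array(P)[:,:2]; s=np.array([105,35,-35,-105.]); m=P.mean(0); v=s@(P-m)/(s@s)
    t=np.arctan2(-v[0],v[1]); u=np.array([-np.sin(t),np.cos(t)])
    print(name,"centre",m.round(1),"angle",round(t,3),"scale",np.linalg.norm(v).round(3),"resid",(P-m-s[:,None]*u).round(1).tolist())
    print((m+s[:,None]*u).round(1).tolist(),"tool yaw",round(t+np.pi/2,3))
E
python3 - <<'E'
from h import *
for n,f in(("top","pics/top0.png"),("scene","pics/scene0.png")):
    im=cv2.imread(f);c=bot.get_calibration(n);hsv=cv2.cvtColor(im,cv2.COLOR_BGR2HSV)
    yel=cv2.inRange(hsv,(18,75,80),(35,255,255))
    box=(320,180,180,85) if n=="top" else (155,200,150,95)
    roi=np.zeros_like(yel);x,y,w,h=box;roi[y:y+h,x:x+w]=255
    cs,_=cv2.findContours(yel&roi,cv2.RETR_EXTERNAL,cv2.CHAIN_APPROX_NONE)
    hull=cv2.convexHull(max(cs,key=cv2.contourArea));m=np.zeros_like(yel);cv2.fillConvexPoly(m,hull,255)
    g=cv2.erode(m,np.ones((5,5)))&cv2.inRange(hsv,(0,0,0),(180,60,255));g=cv2.morphologyEx(g,cv2.MORPH_OPEN,np.ones((5,5)))
    N,_,st,ce=cv2.connectedComponentsWithStats(g)
    W=[(ce[i],st[i,4]) for i in range(1,N) if st[i,4]>150];print(n,[(a.round(1).tolist(),int(b)) for a,b in W])
    P=cast(c,[a for a,_ in W],20);P=P[np.argsort(-P[:,1])]
    if len(P)==4: row(P,"wells "+n)
    box=(125,180,170,105) if n=="top" else (320,260,190,85)
    x,y,w,h=box;roi[:]=0;roi[y:y+h,x:x+w]=255
    # plate hull
    dark=cv2.inRange(hsv,(0,0,0),(180,255,85))&roi
    cs,_=cv2.findContours(cv2.morphologyEx(dark,cv2.MORPH_CLOSE,np.ones((3,3))),cv2.RETR_EXTERNAL,cv2.CHAIN_APPROX_NONE)
    hull=cv2.convexHull(max(cs,key=cv2.contourArea));m=np.zeros_like(dark);cv2.fillConvexPoly(m,hull,255)
    m=cv2.erode(m,np.ones((5,5)))
    wh=m&cv2.inRange(hsv,(0,0,115),(180,60,255))
    N,_,st,ce=cv2.connectedComponentsWithStats(wh)
    print("white",[(ce[i].round().tolist(),st[i].tolist()) for i in range(1,N) if st[i,4]>60])
    cv2.imwrite(f"pics/m_{n}.png",np.hstack([cv2.resize(a[y:y+h,x:x+w],None,fx=2,fy=2) for a in (dark,wh)]))
    q=cast(c,hull[:,0],6)[:,:2].astype(np.float32);print("tray rect",cv2.minAreaRect(q))
E
```

```text
top [([356.7, 215.7], 550), ([393.6, 221.1], 553), ([430.5, 226.3], 547), ([467.1, 231.6], 548)]
wells top centre [ 578.8 -188.1] angle -0.173 scale 0.996 resid [[-0.0, -0.3], [-0.1, -0.2], [0.0, -0.0], [0.1, 0.5]]
[[596.9, -84.6], [584.8, -153.6], [572.8, -222.5], [560.7, -291.5]] tool yaw 1.397
white []
tray rect ((575.676025390625, 199.160400390625), (106.96233367919922, 299.8629150390625), 14.729039192199707)
scene [([191.7, 225.7], 214), ([214.9, 237.9], 248), ([240.3, 250.7], 279), ([266.9, 264.7], 323)]
wells scene centre [ 582.5 -186.5] angle -0.174 scale 0.999 resid [[0.1, -0.2], [-0.4, 0.1], [0.4, 0.0], [-0.1, 0.0]]
[[600.7, -83.1], [588.6, -152.0], [576.5, -221.0], [564.4, -289.9]] tool yaw 1.397
white [([374.0, 275.0], [361, 269, 27, 14, 264]), ([433.0, 283.0], [390, 270, 105, 25, 848]), ([352.0, 301.0], [336, 287, 34, 23, 258]), ([393.0, 307.0], [376, 292, 34, 24, 268]), ([433.0, 312.0], [416, 297, 35, 25, 251]), ([475.0, 320.0], [457, 308, 36, 20, 248])]
tray rect ((550.9449462890625, 190.95278930664062), (161.3538360595703, 295.5364990234375), 14.591197967529297)
```

```bash
python3 - <<'E'
import cv2,numpy as np
a=cv2.imread("pics/top0.png")[180:285,125:295];b=cv2.imread("pics/scene0.png")[260:345,320:510]
a=cv2.resize(a,(760,0) if 0 else None,fx=3,fy=3);b=cv2.resize(b,None,fx=3,fy=3)
c=np.zeros((a.shape[0]+b.shape[0],600,3),np.uint8);c[:a.shape[0],:a.shape[1]]=a;c[a.shape[0]:,:b.shape[1]]=b
m=[cv2.imread(f"pics/m_{n}.png") for n in("top","scene")]
cv2.imwrite("pics/z.png",cv2.convertScaleAbs(c,alpha=1.6))
E
```

```text
(no output)
```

View pics/z.png

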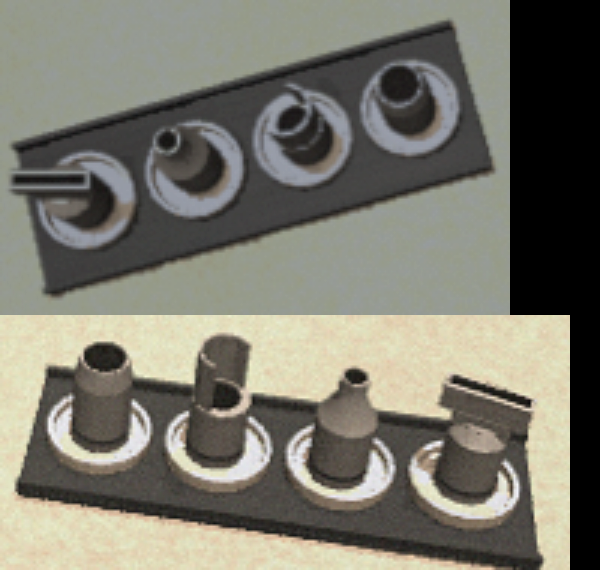

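```bash
python3 - <<'E'
from h import *
im=cv2.imread("pics/top0.png");c=bot.get_calibration("top");hsv=cv2.cvtColor(im,cv2.COLOR_BGR2HSV)
quad=np.int32([[131,230],[274,190],[287,236],[142,274]]);m=np.zeros(im.shape[:2],np.uint8);cv2.fillConvexPoly(m,quad,255)
P=[]
for th in(95,105,115):
    wh=m&cv2.inRange(hsv,(0,0,th),(180,255,255));N,l,st,ce=cv2.connectedComponentsWithStats(wh);P=[]
    for i in range(1,N):
        if st[i,4]>150:
            uv=np.argwhere(l==i)[:,::-1];q=cast(c,uv,16)[:,:2].astype(np.float32)
            (x,y),r=cv2.minEnclosingCircle(q);P.append((x,y));print(th,ce[i].round(),st[i,4],round(r,1))
    P=sorted(P,key=lambda p:-p[1])
    if len(P)==4: row(P,"dishes")
E
```

```text
95 [264. 220.] 214 29.1
95 [226. 231.] 182 29.3
95 [191. 239.] 238 29.6
```

```bash
python3 - <<'E'
from h import *
im=cv2.imread("pics/top0.png");c=bot.get_calibration("top");hsv=cv2.cvtColor(im,cv2.COLOR_BGR2HSV)
quad=np.int32([[131,230],[274,190],[287,236],[142,274]]);m=np.zeros(im.shape[:2],np.uint8);cv2.fillConvexPoly(m,quad,255)
wh=m&cv2.inRange(hsv,(0,0,90),(180,255,255));uv=np.argwhere(wh)[:,::-1]
P=[]
for a in((154,247),(190,236),(226,225),(263,215)):
    s=uv[np.hypot(*(uv-a).T)<19.5];q=cast(c,s,16)[:,:2].astype(np.float32);(x,y),r=cv2.minEnclosingCircle(q);P.append((x,y));print(len(s),round(r,1))
row(P,"dishes")
E
```

```text
250 32.2
277 30.1
287 32.3
281 30.0
dishes centre [578.  196.8] angle 0.254 scale 1.009 resid [[-0.0, 1.6], [-1.2, -1.1], [1.6, 0.4], [-0.4, -0.9]]
[[551.6, 298.4], [569.2, 230.7], [586.8, 162.9], [604.4, 95.2]] tool yaw 1.825
```

jog_arm(targets=[{"xyz":[0.4,-0.5,0],"spin":-1},{"xyz":[0.4,-0.5,0],"spin":-1},{"xyz":[0.4,-0.5,0],"spin":-1},{"xyz":[0.4,-0.5,0],"spin":-1},{"xyz":[0.4,-0.5,0],"spin":-1},{"xyz":[0.4,-0.5,0],"spin":-1},{"xyz":[0.4,-0.5,0],"spin":-1},{"xyz":[0.4,-0.5,0],"spin":-1},{"xyz":[0.4,-0.5,0],"spin":-1},{"xyz":[0.4,-0.5,0],"spin":-1}], gripper=100)

```text
time: 1.35
tool_pos: [116.4, -17.0, 226.3]
tcp_rot: [-3.141, -0.0, 1.243]
contact_force: [0.7, 0.7, 1.1]
grip_width: 91.7
finger_force: 0.0
```

```bash
cat >> h.py <<'E'
def go(x,y,z,yaw,p=None):  # delta in full-scale units: shift (after turning to yaw) and total spin
    o=bot.get_obs(); w=o["tcp_rot"][2]; d=np.array([x,y,z])-o["tool_pos"]
    s,c=np.sin(yaw),np.cos(yaw)
    print("shift",(np.array([c*d[0]+s*d[1],s*d[0]-c*d[1],-d[2]])/80).round(3),"spin",round((w-yaw)/.1,2),"at",o["tool_pos"].round(1),o["tcp_rot"].round(3))
E
```

jog_arm(targets=[{"xyz":[0.2,0.4,0],"spin":-0.97},{"xyz":[0,0.4,0],"spin":-0.97},{"xyz":[0,0.5,0],"spin":-0.97},{"xyz":[0,0.6,0],"spin":-0.97},{"xyz":[0,0.6,0],"spin":-0.97},{"xyz":[0,0.6,0],"spin":-0.97},{"xyz":[0.2,0.6,0],"spin":0},{"xyz":[0.2,0.6,0],"spin":0},{"xyz":[0.2,0.6,0],"spin":0},{"xyz":[0.2,0.6,0],"spin":0}])

```text
time: 2.6
tool_pos: [535.7, 88.8, 226.4]
tcp_rot: [-3.141, 0.0, 1.815]
contact_force: [0.1, -0.9, 0.1]
grip_width: 91.8
finger_force: 0.0
```

```bash
python3 - <<'E'
from h import *
c=bot.get_calibration("wrist");print(c);im=bot.capture("wrist");cv2.imwrite("pics/w1.png",im);cv2.imwrite("pics/w1b.png",cv2.convertScaleAbs(im,alpha=1.5))
go(560,195,226,1.825)
E
```

```text
{'vfov': 68.93373807553648, 'cx': 319.3302865730324, 'cy': 246.46537960823713, 'k1': -0.010077684159943647, 'eye': array([520.29103391, 157.50390565, 384.01924263]), 'rotation': array([2.87895110e+00, 1.95346618e-03, 2.45638355e-01])}
shift [ 1.19   0.568 -0.004] spin -0.09 at [539.9  91.4 225.6] [ 3.139e+00 -1.000e-03  1.816e+00]
```

View pics/w1b.png

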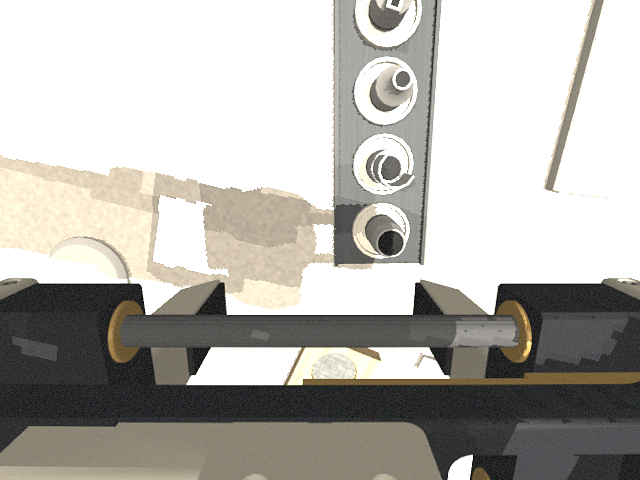

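```bash
python3 - <<'E'
from h import *
o=bot.get_obs();c=bot.get_calibration("wrist");im=bot.capture("wrist");print(c["eye"].round(1),o["tool_pos"].round(1),o["dq"].round(3))
hsv=cv2.cvtColor(im,cv2.COLOR_BGR2HSV);wh=cv2.inRange(hsv,(0,0,110),(180,255,255));wh[:, :338]=0;wh[:,432:]=0;wh[262:]=0
P=[]
for v in(230,163,90,12):
    uv=np.argwhere(wh)[:,::-1];s=uv[(abs(uv[:,1]-v)<38)&(np.hypot(uv[:,0]-385,uv[:,1]-v)<38)]
    q=cast(c,s,16)[:,:2].astype(np.float32);(x,y),r=cv2.minEnclosingCircle(q);print(s.min(0),s.max(0),round(x,1),round(y,1),round(r,1));P.append((x,y))
row(P[::-1],"dish wrist")
E
```

```text
[523.9 159.8 383.4] [539.9  91.4 225.6] [-0.044 -0.074  0.156 -0.017 -0.016 -0.078]
[348 193] [422 260] 613.1 99.9 41.3
[348 126] [422 200] 592.3 165.5 39.2
[348  53] [422 127] 572.3 233.2 37.2
[348   0] [422  49] 552.9 297.6 35.2
dish wrist centre [582.6 199.1] angle 0.295 scale 0.986 resid [[0.7, -1.9], [-0.2, 0.7], [-0.5, -0.0], [-0.0, 1.3]]
[[552.2, 299.5], [572.5, 232.6], [592.8, 165.6], [613.1, 98.6]] tool yaw 1.865
```

jog_arm(targets=[{"xyz":[0,0.5,0],"spin":-0.09},{"xyz":[0,0,0],"spin":0},{"xyz":[0,0,0],"spin":0},{"xyz":[0,0,0],"spin":0},{"xyz":[0,0,0],"spin":0},{"xyz":[0,0,0],"spin":0},{"xyz":[0,0,0],"spin":0},{"xyz":[0,0,0],"spin":0},{"xyz":[0,0,0],"spin":0},{"xyz":[0,0,0],"spin":0}])

```text
time: 3.95
tool_pos: [573.4, 97.4, 226.8]
tcp_rot: [-3.141, 0.0, 1.824]
contact_force: [0.1, 0.1, -0.5]
grip_width: 91.8
finger_force: 0.0
```

```bash
python3 - <<'E'
from h import *
o=bot.get_obs();c=bot.get_calibration("wrist");im=bot.capture("wrist");cv2.imwrite("pics/w2.png",im);print(c["eye"].round(1),o["tool_pos"].round(1),o["tcp_rot"],o["dq"].round(3))
v=im.max(2)
dark=cv2.inRange(v,0,75);dark[265:]=0
cs,_=cv2.findContours(cv2.morphologyEx(dark,cv2.MORPH_CLOSE,np.ones((5,5))),cv2.RETR_EXTERNAL,cv2.CHAIN_APPROX_NONE)
hull=cv2.convexHull(max(cs,key=cv2.contourArea));print(cv2.boundingRect(hull))
m=np.zeros_like(v);cv2.fillConvexPoly(m,hull,255);m=cv2.erode(m,np.ones((7,7)))
for th in(110,125,140,155):
    wh=m&cv2.inRange(v,th,255);N,l,st,ce=cv2.connectedComponentsWithStats(wh);P=[]
    for i in range(1,N):
        if st[i,4]>300:
            q=cast(c,np.argwhere(l==i)[:,::-1],16)[:,:2].astype(np.float32);(x,y),r=cv2.minEnclosingCircle(q);P.append((x,y));print(th,st[i].tolist(),round(x,1),round(y,1),round(r,1))
    P.sort(key=lambda p:-p[1])
    if len(P)==4:row(P,"w")
E
```

```text
[557.3 165.9 384.5] [573.4  97.4 226.8] [-3.14144195e+00  2.06792783e-05  1.82416042e+00] [-0.001  0.002 -0.001 -0.    -0.001  0.001]
(299, 193, 77, 72)
110 [316, 203, 57, 55, 1352] 603.3 94.1 30.9
125 [316, 203, 57, 55, 1236] 603.3 94.3 30.8
140 [317, 203, 56, 55, 1119] 603.4 94.3 30.6
155 [317, 224, 31, 34, 332] 594.3 79.4 23.2
```

jog_arm(targets=[{"xyz":[-0.13,0.36,0],"spin":0},{"xyz":[0,0,0.4],"spin":0},{"xyz":[0,0,0.4],"spin":0},{"xyz":[0,0,0.4],"spin":0},{"xyz":[0,0,0.4],"spin":0},{"xyz":[0,0,0.35],"spin":0},{"xyz":[0,0,0.25],"spin":0},{"xyz":[0,0,0.2],"spin":0},{"xyz":[0,0,0.11],"spin":0},{"xyz":[0,0,0],"spin":0}])

```text
time: 5.25
tool_pos: [603.8, 94.5, 25.8]
tcp_rot: [-3.141, -0.0, 1.824]
contact_force: [-0.0, 0.3, 0.5]
grip_width: 91.9
finger_force: 0.0
```

jog_arm(targets=[{"xyz":[0,0,0],"spin":0},{"xyz":[0,0,0],"spin":0},{"xyz":[0,0,0],"spin":0},{"xyz":[0,0,0],"spin":0},{"xyz":[0,0,0],"spin":0},{"xyz":[0,0,0],"spin":0},{"xyz":[0,0,0],"spin":0},{"xyz":[0,0,0],"spin":0},{"xyz":[0,0,0],"spin":0},{"xyz":[0,0,0],"spin":0}], gripper=20)

```text
time: 6.5
tool_pos: [603.9, 94.5, 26.1]
tcp_rot: [-3.141, 0.0, 1.824]
contact_force: [-1.0, -0.1, 0.4]
grip_width: 33.4
finger_force: 30.0
```

jog_arm(targets=[{"xyz":[0,0,-0.2],"spin":0},{"xyz":[0,0,-0.35],"spin":0},{"xyz":[0,0,-0.4],"spin":0},{"xyz":[0,0,-0.3],"spin":0.8},{"xyz":[0,0,0],"spin":0.9},{"xyz":[0,0,0],"spin":0.9},{"xyz":[0,0,0],"spin":0.9},{"xyz":[0,0,0],"spin":0.77},{"xyz":[-0.3,0.1,0],"spin":0},{"xyz":[-0.4,0.1,0],"spin":0}])

```text
time: 7.75
tool_pos: [610.4, 36.6, 127.3]
tcp_rot: [3.14, -0.0, 1.399]
contact_force: [0.5, -1.5, -1.5]
grip_width: 33.4
finger_force: 30.0
```

jog_arm(targets=[{"xyz":[-0.4,0.1,0],"spin":0},{"xyz":[-0.4,0.02,0],"spin":0},{"xyz":[-0.4,0,0],"spin":0},{"xyz":[-0.3,0,0],"spin":0},{"xyz":[0,0,0],"spin":0},{"xyz":[0,0,0],"spin":0},{"xyz":[0,0,0],"spin":0},{"xyz":[0,0,0],"spin":0},{"xyz":[0,0,0],"spin":0},{"xyz":[0,0,0],"spin":0}])

```text
time: 9.0
tool_pos: [598.8, -83.1, 126.1]
tcp_rot: [-3.142, 0.0, 1.397]
contact_force: [0.1, 0.3, -0.7]
grip_width: 33.1
finger_force: 30.0
```

```bash
python3 - <<'E'
from h import *
go(598.8,-83.8,31,1.397);print(bot.get_obs()["grip_width"])
E
```

```text
shift [-0.009  0.002  1.188] spin 0.0 at [598.8 -83.1 126.1] [-3.142  0.     1.397]
33.11375450923993
```

jog_arm(targets=[{"xyz":[0,0,0.3],"spin":0},{"xyz":[0,0,0.3],"spin":0},{"xyz":[0,0,0.25],"spin":0},{"xyz":[0,0,0.15],"spin":0},{"xyz":[0,0,0.1],"spin":0},{"xyz":[0,0,0.05],"spin":0},{"xyz":[0,0,0.04],"spin":0},{"xyz":[0,0,0.01],"spin":0},{"xyz":[0,0,0],"spin":0},{"xyz":[0,0,0],"spin":0}])

```text
time: 10.25
tool_pos: [598.9, -83.3, 30.4]
tcp_rot: [3.141, 0.0, 1.397]
contact_force: [0.6, 0.5, -1.0]
grip_width: 33.3
finger_force: 30.0
```

jog_arm(targets=[{"xyz":[0,0,0],"spin":0},{"xyz":[0,0,0],"spin":0},{"xyz":[0,0,0],"spin":0},{"xyz":[0,0,0],"spin":0},{"xyz":[0,0,0],"spin":0},{"xyz":[0,0,0],"spin":0},{"xyz":[0,0,0],"spin":0},{"xyz":[0,0,-0.2],"spin":0},{"xyz":[0,0,-0.4],"spin":0},{"xyz":[0,0,-0.4],"spin":0}], gripper=100)

```text
time: 11.5
tool_pos: [598.9, -83.3, 112.0]
tcp_rot: [3.141, 0.0, 1.397]
contact_force: [0.1, -0.6, 0.2]
grip_width: 91.8
finger_force: 0.0
```

```bash
python3 - <<'E'
from h import *
o=bot.get_obs();print(o["contact_force"])
a=bot.capture("top")[170:300,110:510];b=bot.capture("scene")[180:340,150:510]
a=cv2.resize(a,None,fx=2,fy=2);b=cv2.resize(b,(800,320))[:,:800]
cv2.imwrite("pics/c1.png",cv2.convertScaleAbs(np.vstack([a,b]),alpha=1.5))
go(586.3,162.5,135,1.824)
E
```

```text
[ 0.06306189 -0.6453968   0.21822915]
shift [ 3.028  0.591 -0.247] spin -4.27 at [601.2 -83.9 115.2] [3.133e+00 1.000e-03 1.397e+00]
```

View pics/c1.png

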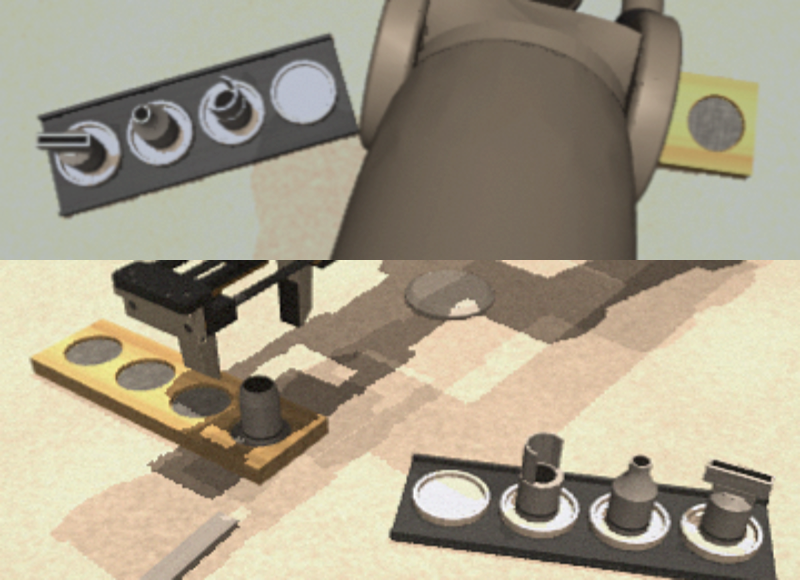

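jog_arm(targets=[{"xyz":[0,0,-0.25],"spin":-0.85},{"xyz":[0,0,0],"spin":-0.85},{"xyz":[0,0,0],"spin":-0.85},{"xyz":[0,0,0],"spin":-0.85},{"xyz":[0,0,0],"spin":-0.87},{"xyz":[0.5,0.1,0],"spin":0},{"xyz":[0.5,0.1,0],"spin":0},{"xyz":[0.5,0.1,0],"spin":0},{"xyz":[0.5,0.1,0],"spin":0},{"xyz":[0.5,0.1,0],"spin":0}])

```text
time: 12.85
tool_pos: [587.0, 121.6, 130.2]
tcp_rot: [-3.142, 0.0, 1.824]
contact_force: [0.1, -0.5, -0.4]
grip_width: 91.9
finger_force: 0.0
```

jog_arm(targets=[{"xyz":[0.5,0.12,0],"spin":0},{"xyz":[0,0,0],"spin":0},{"xyz":[0,0,0],"spin":0},{"xyz":[0,0,0],"spin":0},{"xyz":[0,0,0],"spin":0},{"xyz":[0,0,0],"spin":0},{"xyz":[0,0,0],"spin":0},{"xyz":[0,0,0],"spin":0},{"xyz":[0,0,0],"spin":0},{"xyz":[0,0,0],"spin":0}])

```text
time: 14.1
tool_pos: [586.6, 161.5, 130.1]
tcp_rot: [-3.142, 0.0, 1.824]
contact_force: [-0.2, 0.1, -0.7]
grip_width: 91.9
finger_force: 0.0
```

```bash
python3 - <<'E'
from h import *
go(586.3,162.5,27,1.824)
cv2.imwrite("pics/w3.png",cv2.convertScaleAbs(bot.capture("wrist"),alpha=1.3))
E
```

```text
shift [ 1.300e-02 -1.000e-03  1.288e+00] spin 0.0 at [586.6 161.5 130.1] [-3.142  0.     1.824]
```

View pics/w3.png

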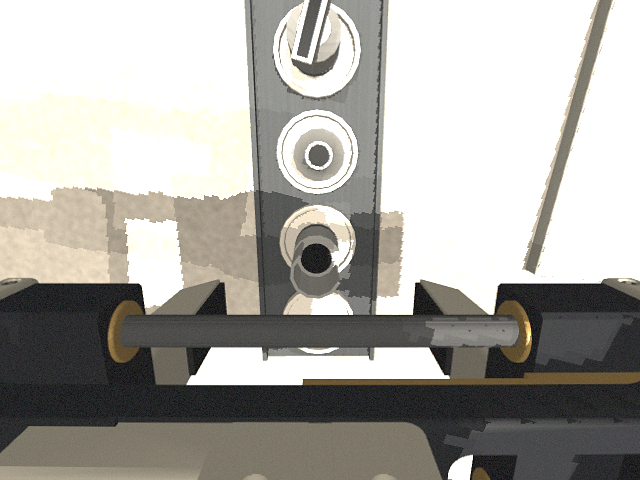

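jog_arm(targets=[{"xyz":[0.01,0,0.3],"spin":0},{"xyz":[0,0,0.3],"spin":0},{"xyz":[0,0,0.3],"spin":0},{"xyz":[0,0,0.2],"spin":0},{"xyz":[0,0,0.1],"spin":0},{"xyz":[0,0,0.09],"spin":0},{"xyz":[0,0,0],"spin":0},{"xyz":[0,0,0],"spin":0},{"xyz":[0,0,0],"spin":0},{"xyz":[0,0,0],"spin":0}])

```text
time: 15.4
tool_pos: [586.6, 162.3, 27.2]
tcp_rot: [3.141, 0.0, 1.824]
contact_force: [0.0, -1.0, 0.5]
grip_width: 91.8
finger_force: 0.0
```

jog_arm(targets=[{"xyz":[0,0,0],"spin":0},{"xyz":[0,0,0],"spin":0},{"xyz":[0,0,0],"spin":0},{"xyz":[0,0,0],"spin":0},{"xyz":[0,0,0],"spin":0},{"xyz":[0,0,0],"spin":0},{"xyz":[0,0,0],"spin":0},{"xyz":[0,0,0],"spin":0},{"xyz":[0,0,0],"spin":0},{"xyz":[0,0,0],"spin":0}], gripper=20)

```text
time: 16.65
tool_pos: [586.4, 162.2, 26.9]
tcp_rot: [-3.141, 0.0, 1.824]
contact_force: [0.1, -0.5, 0.3]
grip_width: 33.6
finger_force: 30.0
```

jog_arm(targets=[{"xyz":[0,0,-0.2],"spin":0},{"xyz":[0,0,-0.35],"spin":0},{"xyz":[0,0,-0.4],"spin":0},{"xyz":[0,0,-0.3],"spin":0.8},{"xyz":[0,0,0],"spin":0.9},{"xyz":[0,0,0],"spin":0.9},{"xyz":[0,0,0],"spin":0.9},{"xyz":[0,0,0],"spin":0.77},{"xyz":[-0.4,0.08,0],"spin":0},{"xyz":[-0.5,0.1,0],"spin":0}])

```text
time: 17.9
tool_pos: [588.4, 88.8, 128.1]
tcp_rot: [3.14, -0.0, 1.399]
contact_force: [0.6, -0.4, -0.2]
grip_width: 33.4
finger_force: 30.0
```

jog_arm(targets=[{"xyz":[-0.5,0.1,0],"spin":0},{"xyz":[-0.5,0.1,0],"spin":0},{"xyz":[-0.5,0.1,0],"spin":0},{"xyz":[-0.5,0.1,0],"spin":0},{"xyz":[-0.5,0.1,0],"spin":0},{"xyz":[-0.48,0,0],"spin":0},{"xyz":[0,0,0],"spin":0},{"xyz":[0,0,0],"spin":0},{"xyz":[0,0,0],"spin":0},{"xyz":[0,0,0],"spin":0}])

```text
time: 19.15
tool_pos: [586.6, -151.9, 127.1]
tcp_rot: [3.141, -0.0, 1.399]
contact_force: [-1.3, -0.2, -0.7]
grip_width: 33.2
finger_force: 30.0
```

```bash
python3 - <<'E'
from h import *
go(586.7,-152.8,31.5,1.397);print(bot.get_obs()["grip_width"])
E
```

```text
shift [-0.011  0.004  1.195] spin 0.02 at [ 586.6 -151.9  127.1] [ 3.141 -0.     1.399]
33.22444961866481
```

jog_arm(targets=[{"xyz":[-0.01,0,0.3],"spin":0},{"xyz":[0,0,0.3],"spin":0},{"xyz":[0,0,0.25],"spin":0},{"xyz":[0,0,0.15],"spin":0},{"xyz":[0,0,0.1],"spin":0},{"xyz":[0,0,0.05],"spin":0},{"xyz":[0,0,0.04],"spin":0},{"xyz":[0,0,0.01],"spin":0},{"xyz":[0,0,0],"spin":0},{"xyz":[0,0,0],"spin":0}])

```text
time: 20.4
tool_pos: [586.4, -153.7, 31.2]
tcp_rot: [3.141, 0.0, 1.397]
contact_force: [0.0, -0.3, -0.3]
grip_width: 33.2
finger_force: 30.0
```

jog_arm(targets=[{"xyz":[0,0,0],"spin":0},{"xyz":[0,0,0],"spin":0},{"xyz":[0,0,0],"spin":0},{"xyz":[0,0,0],"spin":0},{"xyz":[0,0,0],"spin":0},{"xyz":[0,0,0],"spin":0},{"xyz":[0,0,0],"spin":0},{"xyz":[0,0,-0.3],"spin":0},{"xyz":[0,0,-0.5],"spin":0},{"xyz":[0,0,-0.45],"spin":0}], gripper=100)

```text
time: 21.65
tool_pos: [586.2, -153.7, 132.1]
tcp_rot: [3.141, 0.0, 1.397]
contact_force: [0.4, -0.1, -0.3]
grip_width: 92.0
finger_force: 0.0
```

jog_arm(targets=[{"xyz":[0,0,0],"spin":-0.85},{"xyz":[0,0,0],"spin":-0.85},{"xyz":[0,0,0],"spin":-0.85},{"xyz":[0,0,0],"spin":-0.85},{"xyz":[0,0,0],"spin":-0.87},{"xyz":[0.55,0.1,0],"spin":0},{"xyz":[0.55,0.1,0],"spin":0},{"xyz":[0.55,0.1,0],"spin":0},{"xyz":[0.55,0.1,0],"spin":0},{"xyz":[0.55,0.1,0],"spin":0}])

```text
time: 22.9
tool_pos: [569.6, 70.8, 131.0]
tcp_rot: [3.141, 0.0, 1.824]
contact_force: [-0.6, 1.2, -0.5]
grip_width: 91.8
finger_force: 0.0
```

jog_arm(targets=[{"xyz":[0.55,0.12,0],"spin":0},{"xyz":[0.55,0.12,0],"spin":0},{"xyz":[0.55,0.12,0],"spin":0},{"xyz":[0.3,0.13,0],"spin":0},{"xyz":[0,0,0],"spin":0},{"xyz":[0,0,0],"spin":0},{"xyz":[0,0,0],"spin":0},{"xyz":[0,0,0],"spin":0},{"xyz":[0,0,0],"spin":0},{"xyz":[0,0,0],"spin":0}])

```text
time: 24.15
tool_pos: [568.7, 229.9, 130.9]
tcp_rot: [3.142, 0.0, 1.824]
contact_force: [1.0, -0.3, 0.3]
grip_width: 91.9
finger_force: 0.0
```

```bash
python3 - <<'E'
from h import *
go(568.7,230.3,26,1.824)
a=bot.capture("scene")[160:340,150:510]
cv2.imwrite("pics/c2.png",cv2.convertScaleAbs(cv2.resize(a,None,fx=2,fy=2),alpha=1.5))
E
```

```text
shift [4.000e-03 1.000e-03 1.312e+00] spin -0.0 at [568.7 229.9 130.9] [3.142 0.    1.824]
```

View pics/c2.png

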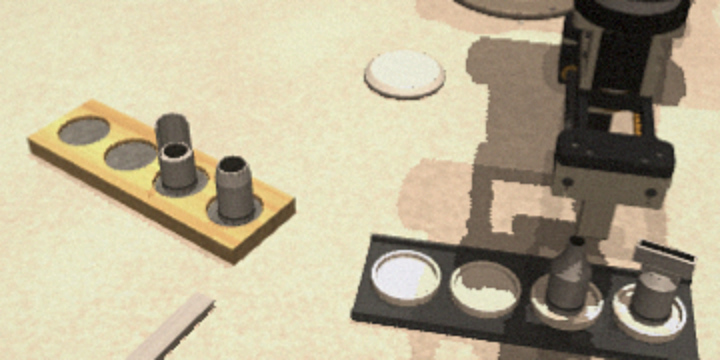

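Stub (235,190) and scoop (177,160) stand upright in their wells; the gripper is above the reducer (573,275).

jog_arm(targets=[{"xyz":[0,0,0.3],"spin":0},{"xyz":[0,0,0.3],"spin":0},{"xyz":[0,0,0.3],"spin":0},{"xyz":[0,0,0.2],"spin":0},{"xyz":[0,0,0.1],"spin":0},{"xyz":[0,0,0.11],"spin":0},{"xyz":[0,0,0],"spin":0},{"xyz":[0,0,0],"spin":0},{"xyz":[0,0,0],"spin":0},{"xyz":[0,0,0],"spin":0}])

```text
time: 25.45
tool_pos: [568.8, 230.2, 26.5]
tcp_rot: [3.141, 0.0, 1.824]
contact_force: [-0.3, -0.2, 0.1]
grip_width: 92.0
finger_force: 0.0
```

jog_arm(targets=[{"xyz":[0,0,0],"spin":0},{"xyz":[0,0,0],"spin":0},{"xyz":[0,0,0],"spin":0},{"xyz":[0,0,0],"spin":0},{"xyz":[0,0,0],"spin":0},{"xyz":[0,0,0],"spin":0},{"xyz":[0,0,0],"spin":0},{"xyz":[0,0,0],"spin":0},{"xyz":[0,0,0],"spin":0},{"xyz":[0,0,0],"spin":0}], gripper=20)

```text
time: 26.7
tool_pos: [568.6, 230.2, 26.1]
tcp_rot: [-3.142, 0.0, 1.824]
contact_force: [-0.9, -0.7, 0.9]
grip_width: 33.6
finger_force: 30.0
```

jog_arm(targets=[{"xyz":[0,0,-0.2],"spin":0},{"xyz":[0,0,-0.35],"spin":0},{"xyz":[0,0,-0.4],"spin":0},{"xyz":[0,0,-0.35],"spin":0.8},{"xyz":[0,0,0],"spin":0.9},{"xyz":[0,0,0],"spin":0.9},{"xyz":[0,0,0],"spin":0.9},{"xyz":[0,0,0],"spin":0.77},{"xyz":[-0.4,0.08,0],"spin":0},{"xyz":[-0.5,0.1,0],"spin":0}])

```text
time: 27.95
tool_pos: [570.4, 156.7, 131.1]
tcp_rot: [3.14, -0.0, 1.399]
contact_force: [0.6, 0.0, -1.2]
grip_width: 33.4
finger_force: 30.0
```

jog_arm(targets=[{"xyz":[-0.6,0.12,0],"spin":0},{"xyz":[-0.6,0.12,0],"spin":0},{"xyz":[-0.6,0.12,0],"spin":0},{"xyz":[-0.6,0.12,0],"spin":0},{"xyz":[-0.6,0.12,0],"spin":0},{"xyz":[-0.6,0.12,0],"spin":0},{"xyz":[-0.6,0.12,0],"spin":0},{"xyz":[-0.45,0.03,0],"spin":0},{"xyz":[0,0,0],"spin":0},{"xyz":[0,0,0],"spin":0}])

```text
time: 29.2
tool_pos: [574.7, -221.2, 130.7]
tcp_rot: [3.141, -0.0, 1.397]
contact_force: [-0.1, 0.4, -0.9]
grip_width: 33.4
finger_force: 30.0
```

```bash
python3 - <<'E'
from h import *
go(574.7,-221.7,30.5,1.397);print(bot.get_obs()["grip_width"])
E
```

```text
shift [-0.006  0.002  1.253] spin -0.0 at [ 574.7 -221.2  130.7] [ 3.141 -0.     1.397]
33.42126834067804
```

jog_arm(targets=[{"xyz":[0,0,0.3],"spin":0},{"xyz":[0,0,0.3],"spin":0},{"xyz":[0,0,0.3],"spin":0},{"xyz":[0,0,0.15],"spin":0},{"xyz":[0,0,0.1],"spin":0},{"xyz":[0,0,0.05],"spin":0},{"xyz":[0,0,0.04],"spin":0},{"xyz":[0,0,0.01],"spin":0},{"xyz":[0,0,0],"spin":0},{"xyz":[0,0,0],"spin":0}])

```text
time: 30.45
tool_pos: [574.8, -221.8, 30.4]
tcp_rot: [3.141, 0.0, 1.397]
contact_force: [-0.2, -0.2, -1.3]
grip_width: 33.6
finger_force: 30.0
```

jog_arm(targets=[{"xyz":[0,0,0],"spin":0},{"xyz":[0,0,0],"spin":0},{"xyz":[0,0,0],"spin":0},{"xyz":[0,0,0],"spin":0},{"xyz":[0,0,0],"spin":0},{"xyz":[0,0,0],"spin":0},{"xyz":[0,0,0],"spin":0},{"xyz":[0,0,-0.3],"spin":0},{"xyz":[0,0,-0.5],"spin":0},{"xyz":[0,0,-0.45],"spin":0}], gripper=100)

```text
time: 31.7
tool_pos: [574.7, -221.6, 131.3]
tcp_rot: [3.141, 0.0, 1.397]
contact_force: [0.5, -0.2, 0.3]
grip_width: 92.0
finger_force: 0.0
```

jog_arm(targets=[{"xyz":[0,0,0],"spin":-0.85},{"xyz":[0,0,0],"spin":-0.85},{"xyz":[0,0,0],"spin":-0.85},{"xyz":[0,0,0],"spin":-0.85},{"xyz":[0,0,0],"spin":-0.87},{"xyz":[0.6,0.13,0],"spin":0},{"xyz":[0.6,0.13,0],"spin":0},{"xyz":[0.6,0.13,0],"spin":0},{"xyz":[0.6,0.13,0],"spin":0},{"xyz":[0.6,0.13,0],"spin":0}])

```text
time: 32.95
tool_pos: [564.7, 25.3, 130.2]
tcp_rot: [3.141, 0.0, 1.824]
contact_force: [0.6, 0.6, 0.1]
grip_width: 91.8
finger_force: 0.0
```

jog_arm(targets=[{"xyz":[0.6,0.13,0],"spin":0},{"xyz":[0.6,0.13,0],"spin":0},{"xyz":[0.6,0.13,0],"spin":0},{"xyz":[0.6,0.13,0],"spin":0},{"xyz":[0.6,0.13,0],"spin":0},{"xyz":[0.36,0.05,0],"spin":0},{"xyz":[0,0,0],"spin":0},{"xyz":[0,0,0],"spin":0},{"xyz":[0,0,0],"spin":0},{"xyz":[0,0,0],"spin":0}])

```text
time: 34.2
tool_pos: [552.1, 297.0, 130.2]
tcp_rot: [3.141, 0.0, 1.823]
contact_force: [-0.1, -0.6, 0.5]
grip_width: 91.7
finger_force: 0.0
```

```bash
python3 - <<'E'
from h import *
go(551.2,298,26,1.824)
E
```

```text
shift [ 0.015 -0.007  1.303] spin -0.01 at [552.1 297.  130.2] [3.141 0.    1.823]
```

jog_arm(targets=[{"xyz":[0,0,0.3],"spin":0},{"xyz":[0,0,0.3],"spin":0},{"xyz":[0,0,0.3],"spin":0},{"xyz":[0,0,0.2],"spin":0},{"xyz":[0,0,0.1],"spin":0},{"xyz":[0,0,0.1],"spin":0},{"xyz":[0,0,0],"spin":0},{"xyz":[0,0,0],"spin":0},{"xyz":[0,0,0],"spin":0},{"xyz":[0,0,0],"spin":0}])

```text
time: 35.45
tool_pos: [551.9, 298.1, 26.4]
tcp_rot: [3.141, 0.0, 1.824]
contact_force: [-0.1, -0.3, 0.3]
grip_width: 91.5
finger_force: 0.0
```

jog_arm(targets=[{"xyz":[0,0,0],"spin":0},{"xyz":[0,0,0],"spin":0},{"xyz":[0,0,0],"spin":0},{"xyz":[0,0,0],"spin":0},{"xyz":[0,0,0],"spin":0},{"xyz":[0,0,0],"spin":0},{"xyz":[0,0,0],"spin":0},{"xyz":[0,0,0],"spin":0},{"xyz":[0,0,0],"spin":0},{"xyz":[0,0,0],"spin":0}], gripper=20)

```text
time: 36.7
tool_pos: [551.7, 298.0, 26.0]
tcp_rot: [-3.142, 0.0, 1.824]
contact_force: [-1.1, -0.4, -0.6]
grip_width: 33.5
finger_force: 30.0
```

jog_arm(targets=[{"xyz":[0,0,-0.2],"spin":0},{"xyz":[0,0,-0.35],"spin":0},{"xyz":[0,0,-0.4],"spin":0},{"xyz":[0,0,-0.35],"spin":0.8},{"xyz":[0,0,0],"spin":0.9},{"xyz":[0,0,0],"spin":0.9},{"xyz":[0,0,0],"spin":0.9},{"xyz":[0,0,0],"spin":0.77},{"xyz":[-0.4,0.08,0],"spin":0},{"xyz":[-0.5,0.1,0],"spin":0}])

```text
time: 37.95
tool_pos: [553.6, 224.5, 131.3]
tcp_rot: [3.14, -0.001, 1.399]
contact_force: [0.3, 0.1, -0.8]
grip_width: 33.1
finger_force: 30.0
```

jog_arm(targets=[{"xyz":[-0.6,0.12,0],"spin":0},{"xyz":[-0.6,0.12,0],"spin":0},{"xyz":[-0.6,0.12,0],"spin":0},{"xyz":[-0.6,0.12,0],"spin":0},{"xyz":[-0.6,0.12,0],"spin":0},{"xyz":[-0.6,0.12,0],"spin":0},{"xyz":[-0.6,0.12,0],"spin":0},{"xyz":[-0.6,0.12,0],"spin":0},{"xyz":[-0.6,0.12,0],"spin":0},{"xyz":[-0.6,0.12,0],"spin":0}])

```text
time: 39.2
tool_pos: [565.2, -266.5, 131.5]
tcp_rot: [3.14, 0.001, 1.397]
contact_force: [0.3, -0.2, -0.5]
grip_width: 33.4
finger_force: 30.0
```

jog_arm(targets=[{"xyz":[-0.32,0.03,0],"spin":0},{"xyz":[0,0,0],"spin":0},{"xyz":[0,0,0],"spin":0},{"xyz":[0,0,0],"spin":0},{"xyz":[0,0,0],"spin":0},{"xyz":[0,0,0],"spin":0},{"xyz":[0,0,0],"spin":0},{"xyz":[0,0,0],"spin":0},{"xyz":[0,0,0],"spin":0},{"xyz":[0,0,0],"spin":0}])

```text
time: 40.45
tool_pos: [563.0, -290.5, 130.1]
tcp_rot: [-3.142, 0.0, 1.397]
contact_force: [-0.2, -0.8, -1.4]
grip_width: 33.2
finger_force: 30.0
```

```bash
python3 - <<'E'
from h import *
go(562.6,-290.7,30.5,1.397);print(bot.get_obs()["grip_width"])
E
```

```text
shift [-0.004 -0.004  1.245] spin 0.0 at [ 563.  -290.5  130.1] [-3.142  0.     1.397]
33.22757371419063
```

jog_arm(targets=[{"xyz":[0,0,0.3],"spin":0},{"xyz":[0,0,0.3],"spin":0},{"xyz":[0,0,0.3],"spin":0},{"xyz":[0,0,0.15],"spin":0},{"xyz":[0,0,0.1],"spin":0},{"xyz":[0,0,0.05],"spin":0},{"xyz":[0,0,0.04],"spin":0},{"xyz":[0,0,0.005],"spin":0},{"xyz":[0,0,0],"spin":0},{"xyz":[0,0,0],"spin":0}])

```text
time: 41.7
tool_pos: [563.1, -290.5, 30.8]
tcp_rot: [3.141, 0.0, 1.397]
contact_force: [1.0, -0.1, -0.8]
grip_width: 33.2
finger_force: 30.0
```

jog_arm(targets=[{"xyz":[0,0,0],"spin":0},{"xyz":[0,0,0],"spin":0},{"xyz":[0,0,0],"spin":0},{"xyz":[0,0,0],"spin":0},{"xyz":[0,0,0],"spin":0},{"xyz":[0,0,0],"spin":0},{"xyz":[0,0,0],"spin":0},{"xyz":[0,0,-0.3],"spin":0},{"xyz":[0,0,-0.5],"spin":0},{"xyz":[0,0,-0.5],"spin":0}], gripper=100)

```text
time: 42.95
tool_pos: [562.8, -290.3, 135.4]
tcp_rot: [-3.141, -0.0, 1.397]
contact_force: [0.2, -0.6, -0.2]
grip_width: 91.7
finger_force: 0.0
```

jog_arm(targets=[{"xyz":[0,0,-0.5],"spin":0},{"xyz":[0,0,-0.5],"spin":0},{"xyz":[-0.5,0,0],"spin":0},{"xyz":[-0.5,0,0],"spin":0},{"xyz":[0,0,0],"spin":0},{"xyz":[0,0,0],"spin":0},{"xyz":[0,0,0],"spin":0},{"xyz":[0,0,0],"spin":0},{"xyz":[0,0,0],"spin":0},{"xyz":[0,0,0],"spin":0}])

```text
time: 44.2
tool_pos: [549.3, -369.0, 214.6]
tcp_rot: [3.141, 0.0, 1.398]
contact_force: [1.3, -0.2, 0.1]
grip_width: 91.8
finger_force: 0.0
```

```bash
python3 - <<'E'
from h import *
a=bot.capture("scene")[160:340,150:510];b=bot.capture("wrist")[:300,100:540]
cv2.imwrite("pics/c3.png",cv2.convertScaleAbs(np.vstack([cv2.resize(a,(560,280)),cv2.resize(b,(560,310))]),alpha=1.4))
E
```

```text
(no output)
```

View pics/c3.png

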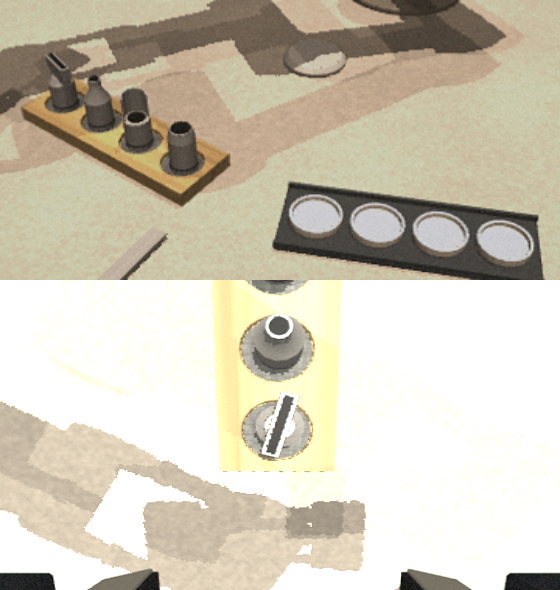

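All four stand upright and centred in their wells: fan, reducer, scoop and stub from the robot's right to its left. The dishes are empty.

```bash
python3 -c "
from plant import bot
print(bot.close_job())"
```

```text
the job is handed in; nothing more can be done
None
```

All four nozzles stand upright in the block's wells in reverse order (robot's right to left: fan, reducer, scoop, stub), and the job was handed in at about 44 s of the 99 s allowed.

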